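# Stepped stack of bakery trays on the display crate

### The job

Build a stepped stack on the display crate (the one with buns inside and a blank slate on its front), so that the goods below stay in view: first set the deeper of the two divided trays squarely on the crate's lip, stepped back about 45 mm from the slate end, and let go of it; then set the shallower divided tray on top of it, brought forward again so that it stands straight above the crate. Carry the trays level, set them down gently, and leave the small tray without a divider where it is.

Things in the scene. Friction and masses are not known exactly. Their poses are not given: they have to be found in the camera images.
- crate: Dark wood display crate, fixed on the counter, open on top: 170 (x) by 120 (y) mm, 50 mm high. Flat lip 12 mm wide; 12 mm divider across the middle, flush with the lip; buns inside, below the lip. A blank dark slate leans on its front end, 18 mm out, below the lip. Origin: centre of underside; +x to the front (slate), which faces away from the robot, turned up to 35 degrees; z up.
- deep_tray: Deeper divided tray, dark wood, loose, 0.45 kg: 170 (x) by 120 (y) mm, 75 mm high; flat underside, 12 mm lip. A 12 mm thick divider along y, across its middle and flush with the lip, parts two bays 67 mm long: pinch it from above, fingers closing along x. Biscuits fixed on the floor reach 14 mm up. Origin: centre of underside, z up; a half turn makes no difference. Starts on the counter.
- shallow_tray: Shallower divided tray, dark wood, loose, 0.32 kg: like the deeper one (170 x 120 mm, 12 mm lip, 12 mm divider along y across its middle, flush with the lip, bays 67 mm long, biscuits up to 14 mm) but 45 mm high. Origin: centre of underside, z up; a half turn makes no difference. Starts on the counter.
- plain_tray: Bystander, to be left where it is: small loose dark wood tray without divider, 130 x 100 mm, 45 mm high, three buns in it. It stands on the counter beyond the work, as do a fixed round basket (45 mm high, buns in it) and a fixed jar (95 mm). Origin: centre of underside.

How it is judged:
On the way:
1. the deeper tray rests on the crate's lip, stepped back, and has been let go (x of deep_tray in the frame of crate between -0.063 and -0.027 m and y of deep_tray in the frame of crate between -0.016 and 0.016 m and z of deep_tray in the frame of crate between 0.044 and 0.056 m and angle between the x axis of deep_tray and the x axis of crate, either way round below 0.18 rad and angle between deep_tray's own z axis and vertical below 0.1 rad and linear speed of deep_tray below 0.03 m/s and contact force between deep_tray and the fingers below 0.1 N), for 0.2 s.
At the end, for the whole second after the job is handed in: Deeper tray level on the crate's lip, its centre 45 mm (27 to 63) behind the crate's, away from the slate; shallower tray level on it, centre straight above the crate's (18 mm lengthwise); both within 16 mm sideways and 10 degrees of the crate's direction, either way round, at rest (x of deep_tray in the frame of crate between -0.063 and -0.027 m and y of deep_tray in the frame of crate between -0.016 and 0.016 m and z of deep_tray in the frame of crate between 0.044 and 0.056 m and angle between the x axis of each of deep_tray, shallow_tray and the x axis of crate, either way round below 0.18 rad and angle between each of deep_tray, shallow_tray's own z axis and vertical below 0.1 rad and linear speed of each of deep_tray, shallow_tray below 0.03 m/s and x of shallow_tray in the frame of crate between -0.018 and 0.018 m and y of shallow_tray in the frame of crate between -0.016 and 0.016 m and z of shallow_tray in the frame of crate between 0.119 and 0.131 m); the robot touches nothing.
It fails at once if the small plain tray was moved (more than 20 mm) (distance of plain_tray from where it was at the start of the episode above 0.02 m).
It fails at once if a divided tray was tipped (more than 29 degrees) (angle between any of deep_tray, shallow_tray's own z axis and vertical above 0.5 rad).
It fails at once if a tray was slammed down (over 60 N) (contact force between deep_tray and crate above 60 N or contact force between shallow_tray and deep_tray above 60 N).
It fails at once if a tray was dropped (fell free of the fingers faster than 0.55 m/s, a fall of about 15 mm) ((contact force between deep_tray and the fingers below 0.1 N and linear speed of deep_tray above 0.55 m/s) or (contact force between shallow_tray and the fingers below 0.1 N and linear speed of shallow_tray above 0.55 m/s)).
It also fails if it takes over 64 s, if anything falls off the work surface, if the arm or the gripper's body presses on something with over 40 N, if the wrist force passes 120 N, or if a joint passes its speed limit or range.

### The arm

A 6-joint arm with a two-finger parallel gripper is mounted at the origin on the work surface. World frame = base frame: x ahead of the robot, y to its left, z up, the work surface at z = 0. Lengths are in m, angles in rad, forces in N, time in s.
With the tool pointing down it reaches from about 0.15 to 0.775 m from the base axis. Payload 6.1 kg.
Tool frame: the origin (TCP) lies at the very end of the fingers, on their centre line; the grasp point (between the pads) lies 19 mm behind it; z points along the fingers, y is the line along which they close (so a half turn about z gives the same grasp; the last joint's range is limited). The gripper opens to 85 mm and grips with 20 to 120 N. Pads are 22 mm wide; open, the fingers measure 114 mm over their backs; the gripper's body (76 mm by 85 mm) begins 54 mm behind the grasp point. The pads swing forward as they close: fully open they stand 13 mm farther back than shut.
Start: joints at [1.201, 0.126, -0.04, 1.405, 0, 1.571], TCP at [0.19, 0.489, 0.231] pointing down, gripper open.
Joint ranges: [-2.72, 2.72], [-0.95, 1.95], [-1.27, 1.35], [-1.78, 2.02], [-1.46, 1.47], [-3.14, 3.14]. Speed limits (rad/s): [2.39, 2.39, 3.01, 3.14, 3.14, 3.14].

### API

Orientations are given as [roll, pitch, yaw] about the fixed x, y, z axes, in that order (R = Rz(yaw) Ry(pitch) Rx(roll)).
In Python, from rig import arm gives the robot as it stands.
- The arm moves only by the shell command python3 nudge.py 'ROWS' [OPENING] [FORCE]. ROWS is one flat JSON list of numbers that holds 1 to 12 rows one after another, with no inner brackets; each row has 4 numbers: dx, dy, dz in m, then a turn about the tool's z in rad; each row shifts and turns the commanded pose from where the row before left it, along the tool's axes as they then stand; what a row does not reach is not made up. A row lasts 1/8 s, in which the tool goes at most 0.0625 m and 0.188 rad, less where a joint would pass 70% of its speed; a pose out of reach is approached as far as the arm can. OPENING is the finger opening in m, set as the command begins (- or left out keeps the last). The fingers move at their own pace and stop on an object; FORCE is the grip in N (left out, the last holds). Time passes only in rows, so rows that do not move let the fingers close. It prints the time, the measured TCP pose, the force, the opening and the grip force at its end. Input that does not fit is refused with a message, and nothing moves.
- arm.get_obs(): the state, without advancing time (a new reading comes with each control period).
- arm.read_camera(name): name is "side" or "top" or "wrist"; returns a dict with "pixels" (480x640x3 uint8, red, green, blue), "K" (3x3 intrinsics, pixels), "pose" (4x4, takes a point from camera to world coordinates). Camera axes: x right, y down, z forward; pixel columns grow to the right and rows downward; lengths in m; the calibration is good to about 2 mm. A picture is of the moment at which its call begins. There is no depth.
- arm.job_done(): hands the job in; it is judged then, once.
The state is a dict: "time_s": time; "joint_pos": joint angles; "dq": joint speeds; "joint_efforts": joint torques, N m; "tool_pos": TCP position; "ee_rot": TCP orientation; "contact_force": force on the tool from outside, world axes, zero at the start; "moment": the same for the moment, N m; "finger_gap": finger opening in m; "gripper_force": force on a finger pad.
Only numpy, scipy, OpenCV 4.12 (cv2) and the standard library are available. Lean on these libraries where they do the work, as an engineer would, in place of code of your own. Each camera call takes 0.05 s, during which the arm holds its last target. There are 200 camera calls.

## Working session

There is one attempt and no reset: what is moved stays moved. The work goes in short steps, Python scripts to look and compute and a shell command to move; the robot and the scene stay as the last step left them, time stands still between calls to the robot, and variables do not carry over. Pictures are saved under pics/ and viewed, at most 10 in all, crops included, and the job is handed in when it is done.

```bash
ls; mkdir -p pics
python3 - <<'E'
from rig import arm
import cv2,json
o=arm.get_obs();print(o)
for n in("top","side"):
    c=arm.read_camera(n);cv2.imwrite(f"pics/{n}0.png",c["pixels"][:,:,::-1]);print(n,c["K"].tolist(),c["pose"].round(4).tolist())
E
```

```text
nudge.py
pics
rig.py
{'time_s': 0.0, 'joint_pos': array([ 1.20103599e+00,  1.26413082e-01, -4.06399699e-02,  1.40541396e+00,
        1.09894180e-05,  1.57080290e+00]), 'dq': array([-0.00042643,  0.00047341, -0.00030668, -0.00019275, -0.00072612,
       -0.00056398]), 'joint_efforts': array([-7.91805815e-04, -4.35919333e+01,  3.52919841e+01,  1.72881992e-02,
        2.65884671e-05, -2.55830077e-07]), 'tool_pos': array([0.18957398, 0.48912175, 0.2304965 ]), 'ee_rot': array([-3.13992197e+00, -1.09784205e-05,  2.77182572e+00]), 'contact_force': array([-0.10572342, -0.11229897,  0.36943338]), 'moment': array([-0.00377804, -0.0045917 ,  0.05611011]), 'gripper_force': 0.0, 'finger_gap': 0.08533007748645914}
top [[577.0401242273939, 0.0, 319.36977915326565], [0.0, 577.0401242273939, 247.50659798016048], [0.0, 0.0, 1.0]] [[0.1461, -0.9679, 0.2045, 0.3362], [-0.9893, -0.144, 0.0251, -0.01], [0.0052, -0.206, -0.9785, 1.3577], [0.0, 0.0, 0.0, 1.0]]
side [[485.11827068209925, 0.0, 317.78604917178006], [0.0, 485.11827068209925, 231.47452122085622], [0.0, 0.0, 1.0]] [[0.721, -0.4219, 0.5496, 0.0416], [-0.6927, -0.4588, 0.5566, -0.5721], [0.0173, -0.782, -0.623, 0.6589], [0.0, 0.0, 0.0, 1.0]]
```

View pics/top0.png

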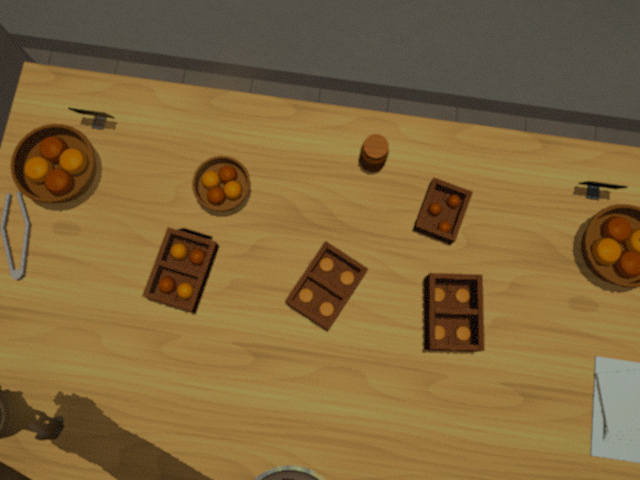

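View pics/side0.png

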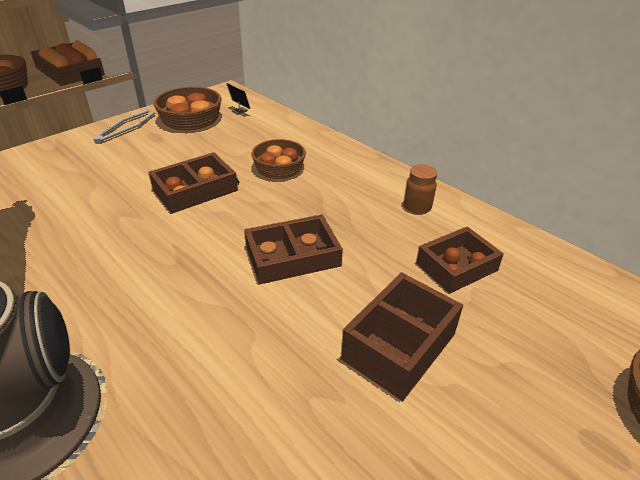

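Top view: the crate is at about (181,270), with its slate at the upper right. The shallow tray is at (327,285), the deep tray at (455,313) and the plain tray at (443,211). I'll enlarge the three for corner picking.

Run:
```python
import cv2,numpy as np
im=cv2.imread("pics/top0.png");a=[]
for u,v in((138,222),(283,236),(411,264)):
    c=cv2.resize(im[v:v+96,u:u+88],None,fx=3,fy=3,interpolation=cv2.INTER_CUBIC)
    c=(255*(c/255.)**.55).astype(np.uint8)
    for k in range(0,88,10): cv2.line(c,(3*k,0),(3*k,5),(0,255,0),1)
    for k in range(0,96,10): cv2.line(c,(0,3*k),(5,3*k),(0,255,0),1)
    a.append(c)
cv2.imwrite("pics/c1.png",np.hstack(a))
```

```text
(no output)
```

View pics/c1.png

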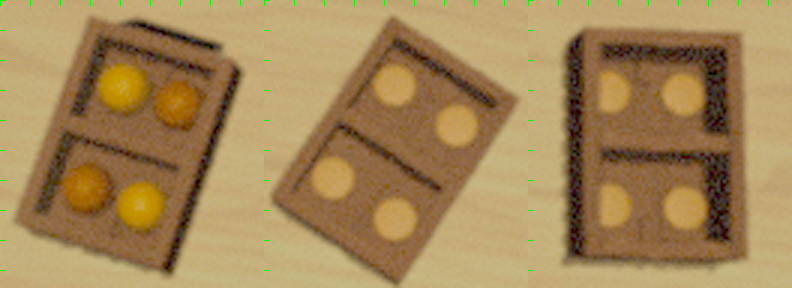

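Crop corners (px/3 plus offset): crate rim TL(93,16), TR(229,60), BR(157,259), BL(17,216). The shallow rim is about (392,17), (517,98), (398,283), (272,198). The deep rim is about (585,30), (740,34), (746,257), (581,257). I'll refine these with a box silhouette fit.

```bash
cat > fit.py <<'E'
import cv2,numpy as np
from scipy.optimize import minimize,least_squares
def proj(P,K,T):
    q=(P-T[:3,3])@T[:3,:3]; q=q@K.T; return q[:,:2]/q[:,2:]
S=np.array([[1,1],[1,-1],[-1,-1],[-1,1]])*[.085,.06]
def corners(p,z):
    c,s=np.cos(p[2]),np.sin(p[2]); return np.c_[S@np.array([[c,s],[-s,c]])+p[:2],np.full(4,z)]
def cornerfit(uv,z,K,T,p0):
    best=None
    for k in range(4):
        r=least_squares(lambda p:(proj(corners(p,z),K,T)-np.roll(uv,k,0)).ravel(),p0)
        if best is None or r.cost<best.cost: best=r
    return best.x,best.cost
def silfit(img,h,K,T,p0,z0=0,thr=None):
    s=8; g=cv2.GaussianBlur(img,(3,3),0)[:,:,1]
    c=proj(np.array([[p0[0],p0[1],z0+h/2]]),K,T)[0].astype(int)
    u,v=c-70; sub=g[v:v+140,u:u+140]
    t,m=cv2.threshold(sub,0,255,cv2.THRESH_BINARY_INV+cv2.THRESH_OTSU)
    cs,_=cv2.findContours(m,cv2.RETR_EXTERNAL,cv2.CHAIN_APPROX_NONE)
    cc=[x for x in cs if cv2.pointPolygonTest(x,(70.,70.),False)>=0] or [max(cs,key=cv2.contourArea)]
    M=np.zeros((140,140),np.uint8);cv2.drawContours(M,cc,-1,255,-1)
    M=cv2.resize(M,None,fx=s,fy=s,interpolation=cv2.INTER_LINEAR)>127
    def f(p):
        P=np.r_[corners(p,z0),corners(p,z0+h)]
        q=((proj(P,K,T)-[u,v]+.5)*s).astype(np.float32)
        H=np.zeros(M.shape,np.uint8);cv2.fillConvexPoly(H,cv2.convexHull(q).astype(np.int32),1)
        H=H>0; return 1-(M&H).sum()/(M|H).sum()
    r=minimize(f,p0,method="Nelder-Mead",options=dict(initial_simplex=np.array(p0)+np.array([[0,0,0],[.01,0,0],[0,.01,0],[0,0,.08]])))
    return r.x,r.fun
E
python3 - <<'E'
from fit import *
from rig import arm
c=arm.read_camera("top");K,T=c["K"],c["pose"]
img=c["pixels"]
D={"crate":([138,222],.05,[[93,16],[229,60],[157,259],[17,216]]),
"shallow":([283,236],.045,[[128,17],[253,98],[134,283],[8,198]]),
"deep":([411,264],.075,[[57,30],[212,34],[218,257],[53,257]])}
for n,(o,h,q) in D.items():
    uv=np.array(q)/3+o
    p,e=cornerfit(uv,h,K,T,[.5,0,0]);p2,f=silfit(img,h,K,T,p)
    print(n,p.round(4),round(e,2),"|",p2.round(4),round(f,3))
s=arm.read_camera("side");cv2.imwrite("pics/side1.png",s["pixels"][:,:,::-1])
E
```

```text
crate [0.5161 0.3346 2.9837] 10.99 | [0.5128 0.3352 2.9867] 0.053
shallow [ 0.5256 -0.0059 -0.4337] 2.68 | [ 0.5263 -0.0044 -0.435 ] 0.02
deep [ 0.505  -0.2987  0.1127] 3.17 | [ 0.5045 -0.298   0.1105] 0.015
```

```bash
sed -i 's/c-70/c-90/;s/140/180/g;s/(70.,70.)/(90.,90.)/' fit.py
python3 - <<'E'
from fit import *
from rig import arm
a=[arm.read_camera(n) for n in("top","side")]
D={"crate":(.05,[.514,.335,-.157]),"shallow":(.045,[.526,-.005,-.435]),"deep":(.075,[.505,-.298,.11])}
big=[]
for n,(h,p) in D.items():
    for c in a:
        p2,f=silfit(c["pixels"],h,c["K"],c["pose"],p);print(n,p2.round(4),round(f,3))
    if n=="crate":
      for c in a:
        u,v=(proj(np.array([[*p[:2],.03]]),c["K"],c["pose"])[0]-50).astype(int)
        im=cv2.resize(c["pixels"][v:v+100,u:u+100,::-1].copy(),None,fx=4,fy=4,interpolation=cv2.INTER_CUBIC)
        im=(255*(im/255.)**.55).astype(np.uint8)
        q=(proj(np.r_[corners(p,.05)],c["K"],c["pose"])-[u,v]+.5)*4
        cv2.polylines(im,[q.astype(np.int32)],True,(0,255,0),1);big.append(im)
cv2.imwrite("pics/c2.png",np.hstack(big))
E
```

```text
crate [ 0.5129  0.335  -0.1479] 0.053
crate [ 0.5156  0.3355 -0.1532] 0.023
shallow [ 0.5261 -0.0042 -0.4384] 0.02
shallow [ 0.5287 -0.005  -0.4331] 0.018
deep [ 0.5041 -0.2981  0.1136] 0.016
deep [ 0.5063 -0.3005  0.1152] 0.022
```

View pics/c2.png

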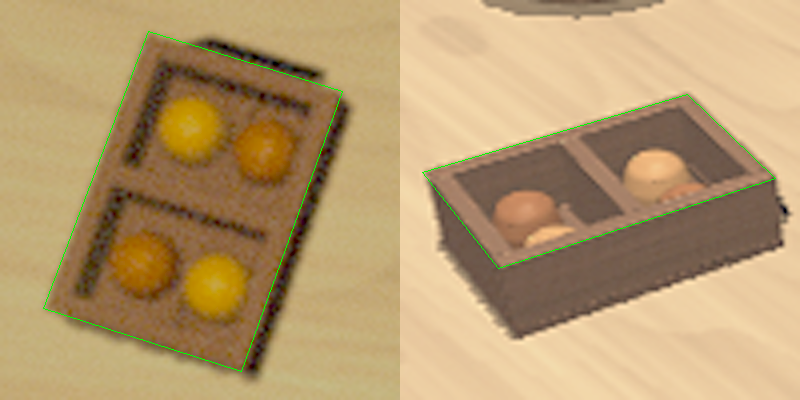

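The overlay matches the crate rim in both views. Poses: crate (0.5145, 0.335, -0.155), deep (0.505, -0.299, 0.114), shallow (0.527, -0.005, -0.436). The fingers need tool yaw = tray yaw + π/2.

```bash
cat > to.py <<'E'
import sys,numpy as np
from rig import arm
from scipy.spatial.transform import Rotation as R
x,y,z,t=map(float,sys.argv[1:5]); o=arm.get_obs(); r=R.from_euler("xyz",o["ee_rot"])
yaw=o["ee_rot"][2]; turn=-((t+np.pi/2-yaw+np.pi)%(2*np.pi)-np.pi)
d=r.inv().apply(np.array([x,y,z])-o["tool_pos"])
print("turn",round(turn,4),"move in current tool axes",d.round(4),"joints",o["joint_pos"].round(2),"rpy",o["ee_rot"].round(4),"t",o["time_s"])
E
python3 nudge.py '[0,0,0,0.181,0,0,0,0.181,0,0,0,0.181,0,0,0,0.181,0,0,0,0.181,0,0,0,0.181,0,0,0,0]' 0.085 60; python3 to.py .505 -.299 .18 .114
python3 nudge.py '[-0.051,0.014,0,0,-0.051,0.014,0,0,-0.051,0.014,0,0,-0.051,0.014,0,0,-0.051,0.014,0,0,-0.051,0.014,0,0,-0.051,0.014,0,0,-0.051,0.014,0,0,-0.051,0.014,0,0,-0.051,0.014,0,0,-0.051,0.014,0,0,-0.051,0.014,0,0]'; python3 nudge.py '[-0.051,0.014,0,0,-0.051,0.014,0.01,0,-0.051,0.013,0.01,0,-0.051,0.013,0.01,0,0,0,0,0,0,0,0,0]'; python3 to.py .505 -.299 .04 .114
```

```text
time_s: 2.68
tool_pos: [0.4273, -0.1011, 0.2315]
ee_rot: [3.141, 0.0, 1.689]
contact_force: [-0.4, -0.1, 0.6]
finger_gap: 0.0852
gripper_force: 0.0
time_s: 3.42
tool_pos: [0.5036, -0.2954, 0.201]
ee_rot: [-3.141, -0.001, 1.687]
contact_force: [-0.5, 0.6, -0.2]
finger_gap: 0.0851
gripper_force: 0.0
turn 0.0026 move in current tool axes [-0.0039  0.0011  0.161 ] joints [-0.53  0.24  0.03  1.36  0.    0.92] rpy [-3.1408e+00 -9.0000e-04  1.6874e+00] t 3.425
```

Descend, check contact, then close.

```bash
python3 nudge.py '[-0.004,0.001,0.03,0.002,0,0,0.03,0,0,0,0.03,0,0,0,0.03,0,0,0,0.021,0,0,0,0.02,0,0,0,0,0,0,0,0,0]'; python3 nudge.py '[0,0,0,0,0,0,0,0,0,0,0,0,0,0,0,0,0,0,0,0,0,0,0,0]' .0 60;python3 to.py .505 -.299 .04 .114
```

```text
time_s: 4.42
tool_pos: [0.5059, -0.299, 0.0418]
ee_rot: [3.14, 0.001, 1.685]
contact_force: [0.5, -0.1, 0.0]
finger_gap: 0.0851
gripper_force: 0.0
time_s: 5.18
tool_pos: [0.5057, -0.2997, 0.0406]
ee_rot: [3.141, 0.0, 1.684]
contact_force: [1.1, 0.7, 3.0]
finger_gap: 0.0115
gripper_force: 59.9
turn -0.0009 move in current tool axes [ 0.0007 -0.0006  0.0006] joints [-0.53  0.31 -0.24  1.03  0.    0.92] rpy [3.1409e+00 4.0000e-04 1.6839e+00] t 5.175
```

```bash
python3 nudge.py '[0,0,-0.005,0,0,0,-0.01,0,0,0,-0.02,0,0,0,-0.03,0,0,0,-0.03,0,0,0,-0.02,0,0,0,-0.01,0,0,0,-0.005,0,0,0,0,0,0,0,0,0.09,0,0,0,0.09,0,0,0,0.089]'; python3 nudge.py '[0,0,0,0,0,0,0,0]'; python3 to.py .470 .342 .17 -.155
```

```text
time_s: 6.68
tool_pos: [0.5049, -0.2992, 0.1691]
ee_rot: [-3.14, -0.001, 1.412]
contact_force: [0.2, 0.5, -5.1]
finger_gap: 0.0109
gripper_force: 58.7
time_s: 6.92
tool_pos: [0.5051, -0.2994, 0.1697]
ee_rot: [-3.141, -0.0, 1.416]
contact_force: [0.7, 0.7, -4.7]
finger_gap: 0.0113
gripper_force: 58.7
turn 0.0005 move in current tool axes [ 6.283e-01 -1.334e-01  1.000e-04] joints [-0.53  0.25 -0.02  1.3  -0.    1.19] rpy [-3.1407e+00 -4.0000e-04  1.4163e+00] t 6.925
```

```bash
python3 nudge.py '[0.01,-0.002,0,0,0.02,-0.004,0,0,0.03,-0.006,0,0,0.04,-0.0085,0,0,0.04,-0.0085,0,0,0.04,-0.0085,0,0,0.04,-0.0085,0,0,0.04,-0.0085,0,0,0.04,-0.0085,0,0,0.04,-0.0085,0,0,0.04,-0.0085,0,0,0.04,-0.0085,0,0]'; python3 nudge.py '[0.04,-0.0085,0,0,0.04,-0.0085,0,0,0.04,-0.0085,0,0,0.03,-0.0065,0,0,0.03,-0.0065,0,0,0.02,-0.004,0,0,0.01,-0.002,0,0,0,0,0,0,0,0,0,0]'; python3 to.py .470 .342 .11 -.155
python3 - <<'E'
from rig import arm
import cv2,numpy as np
a=[arm.read_camera(n)["pixels"][:,:,::-1] for n in("top","side")]
cv2.imwrite("pics/h.png",np.hstack([cv2.resize(a[0][150:350,80:280],(400,400)),cv2.resize(a[1][50:290,80:320],(400,400))]))
E
```

```text
time_s: 8.43
tool_pos: [0.4819, 0.1314, 0.1706]
ee_rot: [3.141, -0.001, 1.416]
contact_force: [0.3, -0.2, -5.7]
finger_gap: 0.0112
gripper_force: 58.7
time_s: 9.55
tool_pos: [0.4719, 0.3427, 0.1703]
ee_rot: [-3.142, 0.001, 1.414]
contact_force: [0.5, 0.4, -5.2]
finger_gap: 0.0114
gripper_force: 58.7
turn -0.0017 move in current tool axes [-0.0009 -0.0017  0.0603] joints [ 0.63  0.24 -0.03  1.3  -0.    2.36] rpy [-3.1416e+00  5.0000e-04  1.4141e+00] t 9.55
```

View pics/h.png

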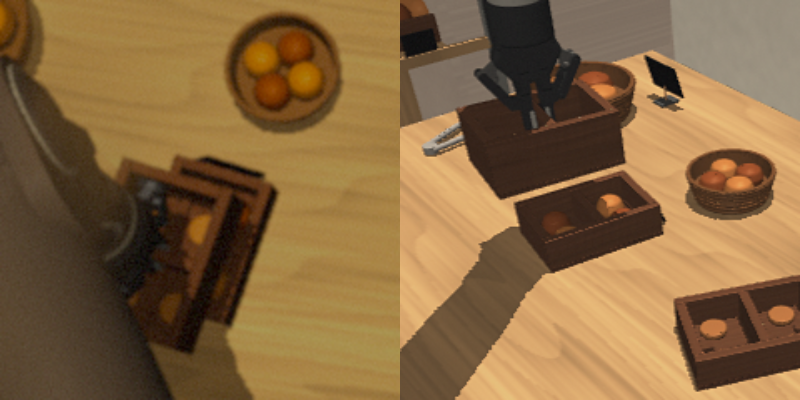

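The tray hangs level over the crate, stepped back and parallel to it. Touchdown should come at TCP z ≈ 0.0906.

```bash
python3 nudge.py '[-0.001,-0.002,0.005,0,0,0,0.01,0,0,0,0.02,0,0,0,0.02,0,0,0,0.01,0,0,0,0.006,0,0,0,0.003,0,0,0,0,0,0,0,0,0]'; python3 nudge.py '[0,0,0.002,0,0,0,0.002,0,0,0,0.002,0,0,0,0,0,0,0,0,0]'; python3 to.py .470 .342 .0906 -.155
```

```text
time_s: 10.78
tool_pos: [0.47, 0.343, 0.0969]
ee_rot: [3.141, -0.001, 1.415]
contact_force: [-0.6, -0.7, -4.5]
finger_gap: 0.0112
gripper_force: 58.7
time_s: 11.4
tool_pos: [0.4698, 0.3429, 0.0906]
ee_rot: [3.141, -0.0, 1.415]
contact_force: [-1.7, 0.1, -0.4]
finger_gap: 0.0112
gripper_force: 59.4
turn -0.001 move in current tool axes [-0.0008  0.0004  0.    ] joints [ 0.63  0.27 -0.18  1.13  0.    2.36] rpy [ 3.1414e+00 -2.0000e-04  1.4148e+00] t 11.4
```

```bash
python3 nudge.py '[0,0,0,0,0,0,0,0,0,0,0,0,0,0,0,0,0,0,0,0]' .085 60; python3 nudge.py '[0,0,-0.01,0,0,0,-0.03,0,0,0,-0.04,0,0,0,-0.04,0,0,0,0,0.14,0,0,0,0.14,0,0,0,0]'; python3 to.py .527 -.005 .21 -.436
```

```text
time_s: 12.02
tool_pos: [0.4698, 0.3429, 0.0903]
ee_rot: [3.142, -0.0, 1.415]
contact_force: [-0.2, 0.4, 0.1]
finger_gap: 0.0852
gripper_force: 0.0
time_s: 12.9
tool_pos: [0.4698, 0.3429, 0.211]
ee_rot: [3.141, -0.001, 1.136]
contact_force: [0.6, 0.4, 0.1]
finger_gap: 0.0849
gripper_force: 0.0
turn 0.0016 move in current tool axes [-0.2915  0.1983  0.0009] joints [ 0.63  0.23  0.05  1.38 -0.    2.64] rpy [ 3.1412e+00 -6.0000e-04  1.1364e+00] t 12.9
```

```bash
python3 nudge.py '[-0.04,0.027,0,0,-0.04,0.028,0,0,-0.04,0.028,0,0,-0.04,0.028,0,0,-0.04,0.028,0,0,-0.04,0.028,0,0,-0.03,0.02,0,0,-0.0215,0.0115,0,0,0,0,0,0,0,0,0,0]'; python3 to.py .527 -.005 .018 -.436
python3 - <<'E'
from rig import arm
from fit import *
a=[arm.read_camera(n) for n in("top","side")]
for c in a: print(silfit(c["pixels"],.075,c["K"],c["pose"],[.47,.342,-.155],.05))
cv2.imwrite("pics/p.png",np.hstack([cv2.resize(a[0]["pixels"][200:340,120:260,::-1],(400,400)),cv2.resize(a[1]["pixels"][90:290,140:340,::-1],(400,400))]))
E
```

```text
time_s: 14.15
tool_pos: [0.5265, -0.0049, 0.2104]
ee_rot: [-3.141, -0.0, 1.136]
contact_force: [0.0, 0.3, -0.7]
finger_gap: 0.0851
gripper_force: 0.0
turn 0.0012 move in current tool axes [0.     0.0005 0.1924] joints [-0.01  0.13 -0.08  1.36  0.    2.  ] rpy [-3.1414e+00 -3.0000e-04  1.1360e+00] t 14.15
(array([ 0.46649468,  0.33641773, -0.20185003]), np.float64(0.2211112216450195))
(array([ 0.4540245 ,  0.27757094, -0.16472174]), np.float64(0.4584323314531248))
```

View pics/p.png

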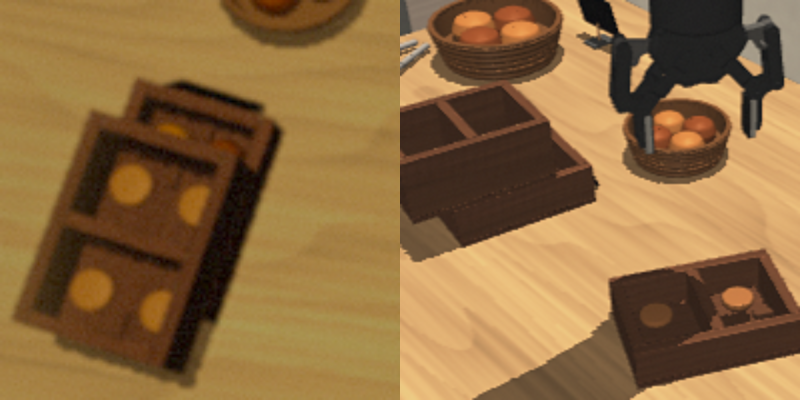

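The deep tray sits level on the crate, square and stepped back; its rim corners in the left half are about (92,112), (240,158), (162,365) and (15,320). Next, grasp the shallow tray.

```bash
python3 nudge.py '[0,0,0.03,0,0,0,0.04,0,0,0,0.04,0,0,0,0.03,0,0,0,0.02,0,0,0,0.015,0,0,0,0.01,0,0,0,0.007,0,0,0,0,0,0,0,0,0]'; python3 nudge.py '[0,0,0,0,0,0,0,0,0,0,0,0,0,0,0,0,0,0,0,0,0,0,0,0]' .0 60;python3 to.py .5145 .335 .018 -.155
python3 - <<'E'
from rig import arm
from fit import *
c=arm.read_camera("top")
print(cornerfit(np.array([[92,112],[240,158],[162,365],[15,320]])/2.857+[120,200],.125,c["K"],c["pose"],[.47,.34,-.15]))
E
```

```text
time_s: 15.5
tool_pos: [0.527, -0.0053, 0.0188]
ee_rot: [3.141, -0.0, 1.135]
contact_force: [0.2, -1.3, -0.0]
finger_gap: 0.085
gripper_force: 0.0
time_s: 16.25
tool_pos: [0.5268, -0.0053, 0.0186]
ee_rot: [3.141, -0.0, 1.135]
contact_force: [-0.4, -0.2, 2.6]
finger_gap: 0.0111
gripper_force: 59.5
turn -0.281 move in current tool axes [ 0.3032 -0.1548  0.0005] joints [-0.01  0.22 -0.41  0.94 -0.    2.  ] rpy [ 3.1411e+00 -2.0000e-04  1.1348e+00] t 16.25
(array([ 0.46764021,  0.33957422, -0.15460976]), np.float64(3.37385746132813))
```

```bash
python3 nudge.py '[0,0,-0.005,0,0,0,-0.01,0,0,0,-0.02,0,0,0,-0.03,0,0,0,-0.04,0,0,0,-0.04,0,0,0,-0.02,0,0,0,-0.01,0,0,0,-0.005,0,0,0,0,-0.09,0,0,0,-0.1,0,0,0,-0.091]'; python3 nudge.py '[0,0,0,0,0,0,0,0]'; python3 to.py .5145 .335 .1986 -.155
```

```text
time_s: 17.8
tool_pos: [0.5259, -0.0052, 0.1971]
ee_rot: [-3.139, 0.0, 1.419]
contact_force: [-0.1, -0.2, -3.4]
finger_gap: 0.0107
gripper_force: 58.9
time_s: 18.05
tool_pos: [0.5263, -0.0052, 0.1977]
ee_rot: [-3.14, 0.0, 1.414]
contact_force: [0.1, -0.6, -3.0]
finger_gap: 0.0109
gripper_force: 58.8
turn -0.0015 move in current tool axes [ 0.3342 -0.0646 -0.0009] joints [-0.01  0.13 -0.11  1.33  0.    1.72] rpy [-3.1405e+00  1.0000e-04  1.4143e+00] t 18.05
```

```bash
python3 nudge.py '[0.01,-0.002,0,0,0.02,-0.004,0,0,0.03,-0.006,0,0,0.04,-0.0076,0,0,0.04,-0.0076,0,0,0.04,-0.0076,0,0,0.04,-0.0076,0,0,0.04,-0.0076,0,0,0.03,-0.006,0,0,0.025,-0.005,0,0,0.014,-0.0026,0,0,0.005,-0.001,0,0]'; python3 nudge.py '[0,0,0,0,0,0,0,0,0,0,0.01,0,0,0,0.02,0,0,0,0.01,0,0,0,0.006,0,0,0,0.003,0,0,0,0,0,0,0,0,0]'; python3 to.py .5145 .335 .1436 -.155
python3 - <<'E'
from rig import arm
import cv2,numpy as np
a=[arm.read_camera(n)["pixels"][:,:,::-1] for n in("top","side")]
cv2.imwrite("pics/h2.png",np.hstack([cv2.resize(a[0][170:330,100:260],(400,400)),cv2.resize(a[1][50:250,100:300],(400,400))]))
E
```

```text
time_s: 19.55
tool_pos: [0.514, 0.3355, 0.198]
ee_rot: [-3.141, 0.0, 1.417]
contact_force: [0.1, -0.9, -2.5]
finger_gap: 0.0113
gripper_force: 58.8
time_s: 20.68
tool_pos: [0.5146, 0.3349, 0.1499]
ee_rot: [3.141, -0.001, 1.416]
contact_force: [0.4, 0.4, -2.3]
finger_gap: 0.0111
gripper_force: 58.8
turn 0.0 move in current tool axes [ 0.     -0.0001  0.0063] joints [0.58 0.3  0.   1.27 0.   2.3 ] rpy [ 3.1409e+00 -7.0000e-04  1.4158e+00] t 20.675
```

View pics/h2.png

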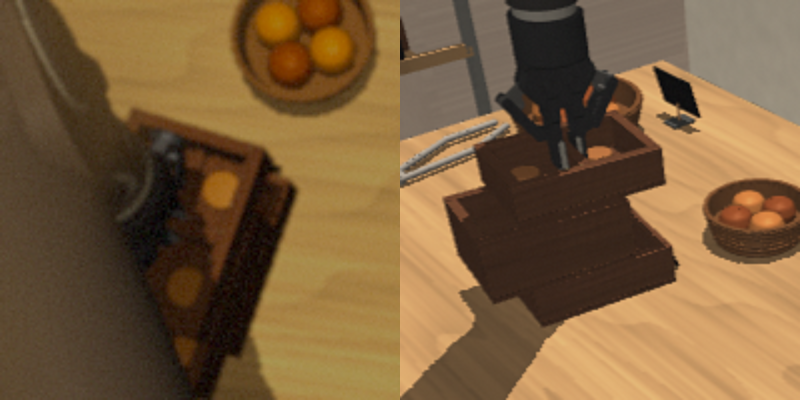

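The shallow tray is just above the deep one, level and straight over the crate. I'll lower it gently.

```bash
python3 nudge.py '[0,0,0.002,0,0,0,0.002,0,0,0,0.002,0,0,0,0,0,0,0,0,0]'; python3 nudge.py '[0,0,0.001,0,0,0,0,0,0,0,0,0]'
```

```text
time_s: 21.4
tool_pos: [0.5143, 0.3348, 0.1436]
ee_rot: [3.141, -0.0, 1.416]
contact_force: [-0.3, 0.0, 1.8]
finger_gap: 0.0109
gripper_force: 59.4
time_s: 21.78
tool_pos: [0.5143, 0.3348, 0.1436]
ee_rot: [3.141, -0.001, 1.416]
contact_force: [-3.3, -2.1, 7.4]
finger_gap: 0.0107
gripper_force: 60.2
```

Seated: the force reads +7 N upward. Release, rise, move aside and look.

```bash
python3 nudge.py '[0,0,0,0,0,0,0,0,0,0,0,0,0,0,0,0,0,0,0,0]' .085; python3 nudge.py '[0,0,-0.01,0,0,0,-0.03,0,0,0,-0.04,0,0,0,-0.04,0,-0.04,0,0,0,-0.05,0,0,0,-0.05,0,0,0,-0.05,0,0,0,-0.05,0,0,0,0,0,0,0,0,0,0,0,0,0,0,0]'
python3 - <<'E'
from rig import arm
import cv2,numpy as np
a=[arm.read_camera(n)["pixels"][:,:,::-1] for n in("top","side")]
cv2.imwrite("pics/f.png",np.hstack([cv2.resize(a[0][200:340,120:260],(400,400)),cv2.resize(a[1][90:250,100:260],(400,400))]))
E
```

```text
time_s: 22.4
tool_pos: [0.5143, 0.3347, 0.1422]
ee_rot: [-3.141, 0.0, 1.416]
contact_force: [-0.4, -0.1, -0.2]
finger_gap: 0.0846
gripper_force: 0.0
time_s: 23.9
tool_pos: [0.4775, 0.0986, 0.2624]
ee_rot: [3.141, -0.0, 1.417]
contact_force: [-0.1, -0.1, 0.2]
finger_gap: 0.0849
gripper_force: 0.0
```

View pics/f.png

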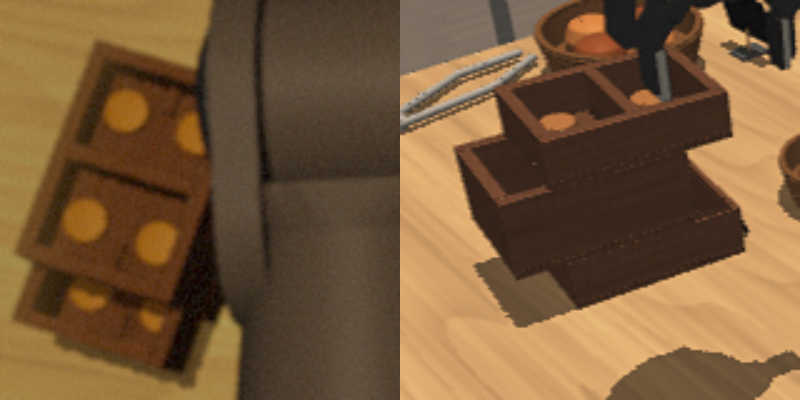

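Both trays sit level and square. The deep tray's near-left corner is unchanged at (15,320), the shallow tray is stepped forward above the crate, and the arm is clear.

```bash
python3 -c "
from rig import arm
print(arm.job_done())"
```

```text
the job is handed in; nothing more can be done
None
```

I built the stepped stack and handed the job in at about 24 s of the 64 s allowed: the deep tray rests on the crate about 45 mm back from the slate end, and the shallow tray sits on it straight above the crate. In the last pictures both trays stood level and square, but the hand-in returned no verdict.

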